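# Open the biscuit keeper with its lever and take the biscuit with the tongs

### The arm

A 6-joint arm with a two-finger parallel gripper is mounted at the origin on the work surface. World frame = base frame: x ahead of the robot, y to its left, z up, the work surface at z = 0. Lengths are in m, angles in degrees, forces in N, time in s.
With the tool pointing down it reaches from about 0.25 to 0.725 m from the base axis. Payload 9.7 kg.
Tool frame: the origin (TCP) lies at the very end of the fingers, on their centre line; the grasp point (between the pads) lies 19 mm behind it; z points along the fingers, y is the direction in which the jaws open and shut (so a half turn about z gives the same grasp; the last joint's range is limited). The gripper opens to 85 mm and grips with 20 to 120 N. Pads are 22 mm wide; open, the fingers measure 114 mm over their backs; the gripper's body (76 mm by 85 mm) begins 54 mm behind the grasp point. The pads swing forward as they close: fully open they stand 13 mm farther back than shut.
Start: joints at [73.396, 4.979, 10.078, 95.1, 0, 90], TCP at [0.157, 0.527, 0.231] pointing down, gripper open.
Joint ranges: [-179.16, 179.16], [-48.56, 103.87], [-65.8, 70.77], [-126.05, 130.52], [-82.76, 87.17], [-180, 180]. Speed limits (degrees/s): [127.2, 127.2, 147.25, 180, 180, 180].

### API

Orientations are given as [roll, pitch, yaw] about the fixed x, y, z axes, in that order (R = Rz(yaw) Ry(pitch) Rx(roll)).
In Python, from workcell import bot gives the robot as it stands. The module is installed in compiled form; this text tells all that it offers.
- The arm moves only by the tool step_arm, never from a script. Its arguments are lists of equal length, an entry for each row: "dr": the turn, a rotation vector about the tool's x, y, z in rad, a list of three; "xyz": the shift along the tool's x, y, z in units of 40 mm (1.0 is 40 mm), a list of three; "gripper": the opening, from 0 (shut) to 1 (fully open). In form: {"dr": [[wx, wy, wz], ...], "xyz": [[x, y, z], ...], "gripper": [gripper, ...]}. A call has exactly 8 rows; each row is the pose to reach, as a shift and turn from the pose commanded when the call began, along the tool's axes at that moment; what a row does not reach only later rows make up. A row lasts 1/10 s, in which the tool goes at most 50 mm and 8.59 degrees, less where a joint would pass 70% of its speed; a pose out of reach is approached as far as the arm can. A call with a gripper value outside its range is refused whole. The fingers move at their own pace and stop on an object; "squeeze" is the grip in N (left out, the last holds). Time passes only in rows, so rows that repeat a pose let the fingers close, or fill a call up. It gives the time, the measured TCP pose, the force and the opening at its end, in the units of the state.
- bot.get_obs(): the state, without advancing time (a new reading comes with each control period).
- bot.camera(name): name is "scene" or "top"; returns a dict with "image" (384x512x3 uint8, red, green, blue), "camera_matrix" (3x3 intrinsics, pixels), "R" (3x3) and "t" (3): a world point X has camera coordinates R X + t. Camera axes: x right, y down, z forward; pixel columns grow to the right and rows downward; lengths in m; the calibration is good to about 2 mm. A picture is of the moment at which its call begins. There is no depth.
- bot.job_done(): hands the job in, once; it reports no verdict.
Trained networks look in a picture, given as the dict that the camera call returned (one of the last four; its "shot" number tells which), for a name from the list of things; names that differ only in an ending like _2 or _b are one class to them, and where a whole thing is asked for, a point or a joint stands for the part that bears it (a point fixed in the world has none). Each returns a list of dicts, best first, with "p" (0 to 1); they miss things now and then, are a little off and sometimes report something else, mostly with a low value. They report only what shows in the picture. A call takes as long as a camera call.
- bot.regions_of(picture, thing): "region" (384x512 bool, what is visible of it) and "box" ([centre column, centre row, width, height] in pixels, round what is visible of it).
The state is a dict: "time": time; "q": joint angles; "qd": joint speeds; "joint_efforts": joint torques, N m; "ee_pos": TCP position; "tcp_rot": TCP orientation; "wrist_force": force on the tool from outside, world axes, zero at the start; "torque": the same for the moment, N m; "opening": finger opening in m.
Only numpy, scipy, OpenCV 4.12 (cv2) and the standard library are available. Lean on these libraries where they do the work, as an engineer would, in place of code of your own. Each camera call takes 0.05 s, during which the arm holds its last target.

### The job

Throw the red-knobbed lever on the riser over into the last notch, the one with the green mark, so that the biscuit keeper's clear cover stands open. Then pick up the kitchen tongs, close their tips on the biscuit, lift it at least 6 cm above its little stand and finish while still holding it there in the tongs, without touching the biscuit with the gripper; leave the jars, the spoon rest and the pinch dish where they are.

Things in the scene. Friction and masses are not known exactly. Their poses are not given: they have to be found in the camera images.
- riser: Fixed beech riser with two levels, 360 mm wide (its y). Origin: on the work surface under the middle of the biscuit stand; x points to its back, y to its left, z up. Lower level: 40 mm high, x = -55 to +115 mm; upper level: 85 mm high, x = 115 to 205 mm. Stand and clear cover are on the lower level in the middle, the lever to the left of them.
- stand_top (a point): Centre of the top of the white porcelain stand, on which the biscuit lies, 70 mm above the work surface, straight above the riser's origin. The stand is 32 mm across at the top, 24 mm at the neck, 48 mm at its foot.
- biscuit: Round brown biscuit with a dark filling line, 40 mm diameter, 26 mm tall, about 25 g, lying flat on the stand under the cover. Origin: centre of its underside, 70 mm above the work surface at the start.
- cover (a joint): Angle of the clear cover, rad: 0 closed, geared to the lever (1.3 x its value), 1.56 open. Closed it spans riser x = -45 to +53, y = -50 to +50 mm and is 105 mm high; it is hinged along its lower back edge (riser x = 53 mm, 41 mm high). Open, it stands up behind the hinge, wholly at riser x = 50 to 120 mm, up to 140 mm high.
- lever (a joint): Lever of the keeper, rad. At 0 it leans 0.25 rad to riser -x (towards the front); it swings over to riser +x as the value grows. A spring pawl draws it into one of three notches: 0 (closed), 0.6 (ajar), 1.2 (green mark, leaning 0.95 rad to +x, open); stop at 1.25. Leaving a notch takes about 4 N square to the lever at the knob (more if the finger rubs); let go, it stays in the notch.
- lever_pivot (a point): Pivot of the lever: riser x = 20, y = 100 mm, 60 mm above the work surface; its axis lies along riser y. The lever is a 9 mm steel rod. A quadrant plate of 34 mm radius stands just left of it (riser y = 108 to 114 mm, up to 88 mm high) with two black notch marks and at the back a green one, with a green plate below it.
- lever_knob (a point): Centre of the lever's red ball knob (24 mm diameter), 75 mm from the pivot, at riser y = 100 mm. It moves on an arc: from riser x = 1, height 133 mm (lever 0) over x = 46, height 130 mm (lever 0.6) to riser x = 81, height 104 mm (lever 1.2).
- tongs: Spring kitchen tongs of steel with black silicone tips, 100 g, about 230 mm long, lying flat with both arms side by side; they are used level like this. Origin: midway between the two grey finger rests on the arms, at the underside; x points to the tips, y to the left arm, z up. Tail hinge at x = -85 mm, arms reach x = 120 mm. Hold them by the finger rests.
- tong_rests (a point): Midway between the two finger rests, 12 mm above the underside. They are upright flat plates, 44 mm long (along tongs x), 24 mm tall, on the outer sides; 50 mm over both when open. Squeezing (5 to 7 N a side) closes the tongs, both arms alike; let go, they spring open. To carry them open keep them squeezed by 4 to 6 mm; 36 mm over both when gripping the biscuit.
- tong_mouth (a point): Point midway between the tips' gripping faces: 105 mm ahead of the tongs' origin along x, 12 mm above the underside. It should lie at the middle of the biscuit when the tongs close. Gap about 72 mm when open. Each tip is 30 mm long, 16 mm tall (4 to 20 mm above the underside), a shallow V.
- tong_left: Left arm of the tongs (on its +y side) with its tip; origin on its hinge at the tail (85 mm behind the tongs' origin).
- tong_right: Right arm of the tongs (on its -y side) with its tip; origin on its hinge at the tail.
- jar_a: Squat frosted jar with stainless lid, 60 mm diameter, 59 mm tall, standing on the upper level; origin at the centre of its underside. Leave it.
- jar_b: Another such jar on the upper level. Leave it.
- jar_c: Another such jar on the upper level. Leave it.
- jar_d: Another such jar, on the lower level about 130 mm to the right of the biscuit. Leave it.
- spoon_rest: White porcelain spoon rest, 80 mm round with a flat handle (135 mm long in all), 13 mm tall, on the work surface; origin at the underside of its round part. Leave it.
- pinch_dish: Round glass pinch dish, 68 mm diameter, 26 mm tall, on the work surface; origin at the centre of its underside. Leave it.

How it is judged:
By the outcome, as a careful person would: the job done as asked, in the order asked, and still so for the second after the job is handed in, while the arm keeps its last pose, push and grip.
It also fails if it takes over 64 s, if anything falls off the work surface, if the arm or the gripper's body presses on something with over 40 N, if the wrist force passes 120 N, or if a joint passes its speed limit or range.

## Working session

There is one attempt and no reset: what is moved stays moved. The work goes in short steps, Python scripts to look and compute and a tool call to move; the robot and the scene stay as the last step left them, time stands still between calls to the robot, and variables do not carry over. Pictures are saved under pics/ and viewed, and the job is handed in when it is done.

Besides the shell and the picture viewer there is one more tool, called after "Request:" by a JSON object that holds its "method" and its "body". step_arm: Moves the arm, as the interface text tells. Its arguments: {"type":"object","properties":{"dr":{"type":"array"},"xyz":{"type":"array"},"gripper":{"type":"array"},"squeeze":{"type":"number"}},"required":["dr","xyz","gripper"]}

```bash
mkdir -p pics
python3 - <<'E'
from workcell import bot
import cv2, numpy as np, pickle
print(bot.get_obs())
for n in("scene","top"):
    p=bot.camera(n); pickle.dump(p,open(f"{n}.pkl","wb"))
    cv2.imwrite(f"pics/{n}0.png",cv2.resize(p["image"][:,:,::-1],(800,600),interpolation=cv2.INTER_CUBIC))
    print(n,p["camera_matrix"],p["R"],p["t"])
E
```

```text
{'time': 0.0, 'q': array([ 7.33956322e+01,  5.01072422e+00,  1.00335832e+01,  9.50989563e+01,
       -1.10523880e-03,  9.00011155e+01]), 'qd': array([-0.03144804,  0.03619758, -0.07470245,  0.01797918,  0.01873763,
        0.03323278]), 'joint_efforts': array([ 6.89547469e-04, -5.20388031e+01,  4.64805257e+01,  1.65151973e-02,
        1.53499495e-04,  7.89862383e-06]), 'ee_pos': array([0.15710814, 0.52684283, 0.23057887]), 'tcp_rot': array([-1.79923903e+02,  1.10671944e-03,  1.63394518e+02]), 'wrist_force': array([-0.11424603, -0.00657805, -0.21020532]), 'torque': array([ 0.01339026,  0.0249118 , -0.02673123]), 'opening': 0.0852318786155176}
scene [[446.75986364   0.         256.18175048]
 [  0.         446.75986364 189.5400846 ]
 [  0.           0.           1.        ]] [[ 0.08242445  0.99652785  0.01176651]
 [ 0.75643139 -0.05486993 -0.65176748]
 [-0.64885881  0.06262213 -0.75832757]] [-0.03619163 -0.36499088  1.59198696]
top [[348.90672327   0.         252.76982962]
 [  0.         348.90672327 191.61274768]
 [  0.           0.           1.        ]] [[ 2.27857584e-04 -9.99978680e-01 -6.52595656e-03]
 [-9.98509257e-01  1.28687768e-04 -5.45824857e-02]
 [ 5.45821618e-02  6.52866506e-03 -9.98487939e-01]] [-0.00817613  0.58206249  1.0231749 ]
```

View pics/scene0.png

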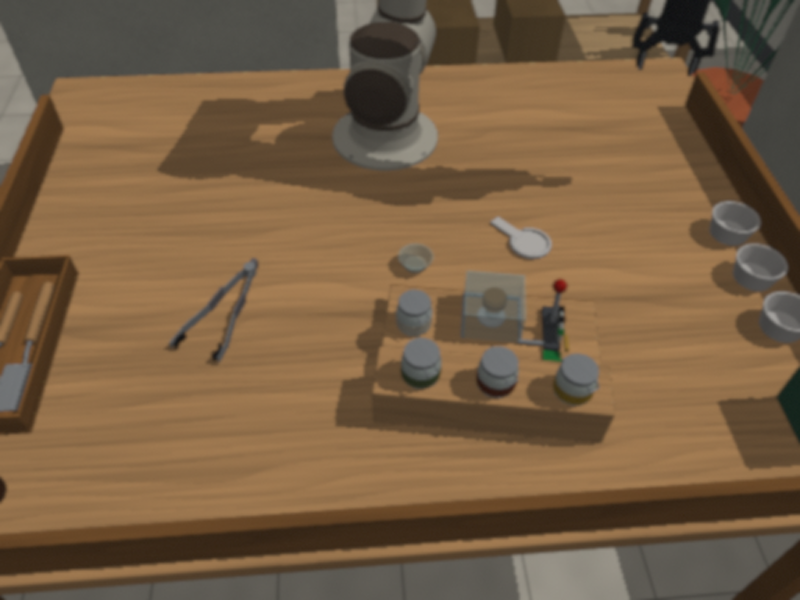

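View pics/top0.png

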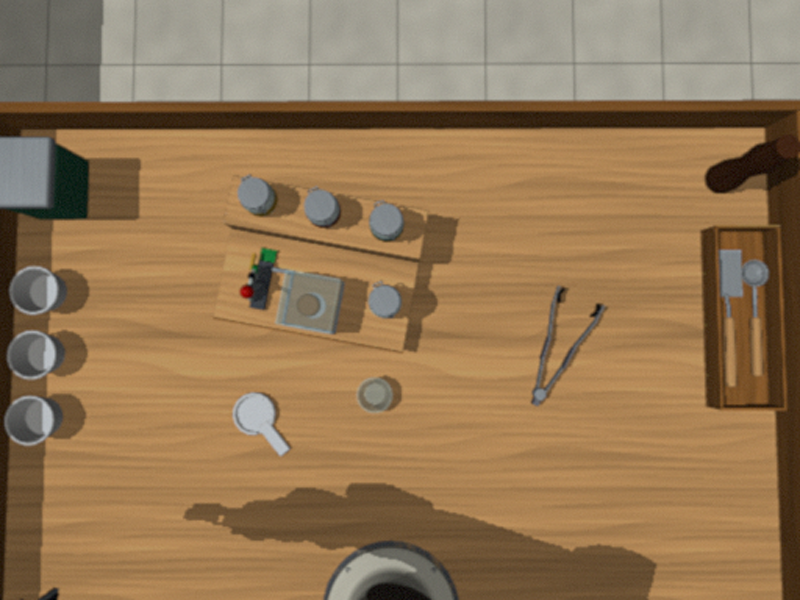

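Run:
```python
import cv2,pickle
t=pickle.load(open("top.pkl","rb"))["image"][:,:,::-1]
s=pickle.load(open("scene.pkl","rb"))["image"][:,:,::-1]
def crop(im,x0,y0,w,h,k,n):
    cv2.imwrite("pics/"+n,cv2.resize(im[y0:y0+h,x0:x0+w],None,fx=k,fy=k,interpolation=cv2.INTER_CUBIC))
crop(t,130,105,160,130,5,"t_riser.png")
crop(t,330,170,70,100,6,"t_tongs.png")
crop(s,230,130,170,160,4,"s_riser.png")
crop(s,100,155,80,85,7,"s_tongs.png")
```

```text
(no output)
```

View pics/t_riser.png

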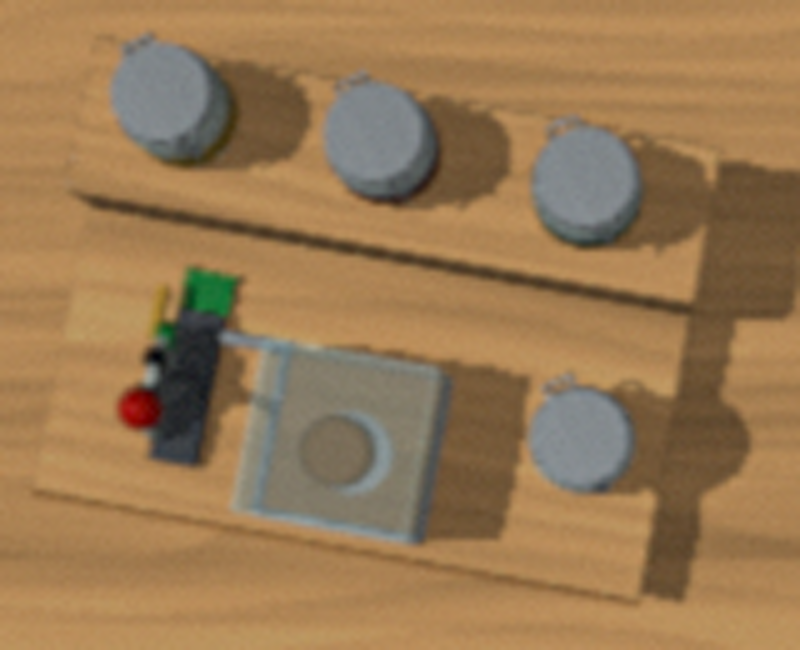

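View pics/s_riser.png

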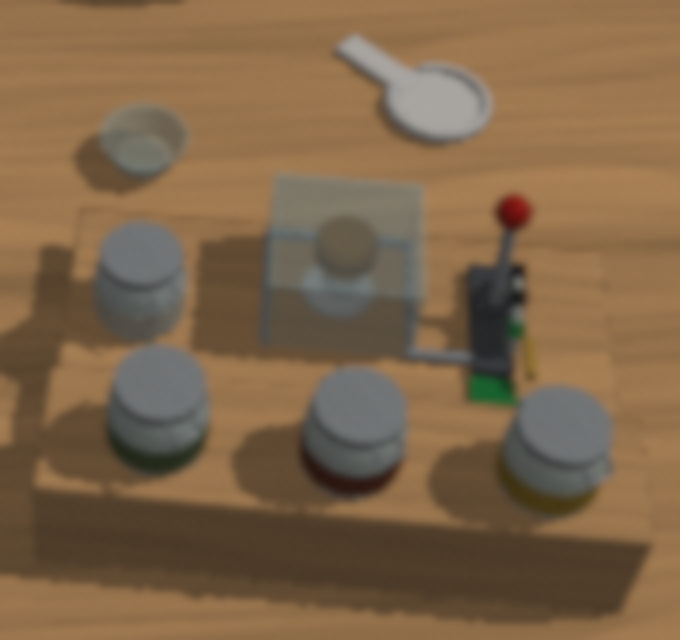

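View pics/t_tongs.png

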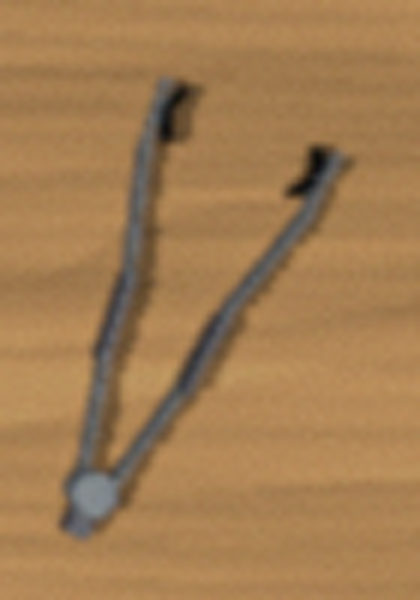

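View pics/s_tongs.png

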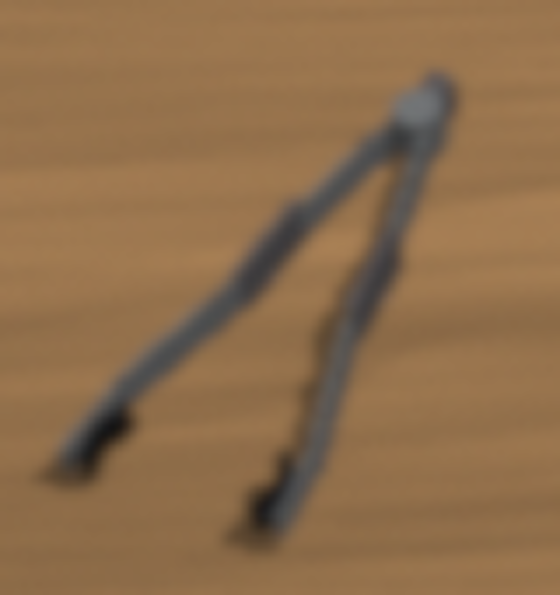

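```bash
cat > h.py <<'E'
import numpy as np, pickle
from scipy.optimize import least_squares
def load(n): return pickle.load(open(n+".pkl","rb"))
def proj(c,X):
    X=np.atleast_2d(X); p=X@c["R"].T+c["t"]; q=p@c["camera_matrix"].T; return q[:,:2]/q[:,2:]
def px(P,x0,y0,k): P=np.array(P,float); return (P+.5)/k-.5+[x0,y0]
def ray(c,uv,z):
    d=c["R"].T@np.linalg.inv(c["camera_matrix"])@[uv[0],uv[1],1]; o=-c["R"].T@c["t"]
    return o+d*(z-o[2])/d[2]
def body(p,L):
    x,y,a=p; L=np.array(L)/1000; c,s=np.cos(a),np.sin(a)
    return L@np.array([[c,s,0],[-s,c,0],[0,0,1]])+[x,y,0]
def fit(obs,p0):
    f=lambda p: np.concatenate([(proj(c,body(p,L))-uv).ravel() for c,L,uv in obs])
    r=least_squares(f,p0,loss="soft_l1"); return r.x,f(r.x).reshape(-1,2)
E
python3 - <<'E'
from h import *
T=load("top");S=load("scene")
LT=[[-55,180,40],[-55,-180,40],[115,180,85],[115,-180,85],[205,180,85],[205,-180,85],[1,100,133]]
uT=px([[35,490],[640,602],[73,190],[692,303],[97,38],[718,150],[140,408]],130,105,5)
LS=[[205,-180,85],[205,180,85],[-55,-180,40],[-55,180,40],[1,100,133]]
uS=px([[37,490],[650,545],[82,208],[605,253],[513,212]],230,130,4)
for o in ([(T,LT,uT),(S,LS,uS)],[(T,LT,uT)],[(S,LS,uS)]):
    p,r=fit(o,[.45,.1,-.17]);print("riser",p,np.degrees(p[2]));print(r.round(1).tolist())
LT=[[-85,0,24],[0,22,24],[0,-22,24]]
uT=px([[93,495],[114,312],[204,354]],330,170,6)
uS=px([[417,106],[375,293],[268,252]],100,155,7)
tip=lambda c,a:None
for o in ([(T,LT,uT),(S,LT,uS)],[(T,LT,uT)],[(S,LT,uS)]):
    p,r=fit(o,[.4,-.3,-.4]);print("tongs",p,np.degrees(p[2]));print(r.round(1).tolist())
for c,a,b in ((T,px([[163,80]],330,170,6)[0],px([[345,158]],330,170,6)[0]),(S,px([[280,540]],100,155,7)[0],px([[60,475]],100,155,7)[0])):
    A=ray(c,a,.016);B=ray(c,b,.016);print("tips",A,B,(A+B)/2,np.linalg.norm(A-B))
    m=(A+B)/2;h=px([[93,495]],330,170,6)[0] if c is T else px([[417,106]],100,155,7)[0]
    H=ray(c,h,.024);print("hinge",H,np.degrees(np.arctan2(*(m-H)[[1,0]])),np.linalg.norm((m-H)[:2]))
E
```

```text
riser [ 0.57139016  0.14490847 -0.18221949] -10.4404079372978
[[-0.7, -0.4], [-0.1, -0.2], [-1.7, -0.4], [0.7, 0.1], [-0.2, -1.0], [1.2, -0.7], [0.0, -0.2], [-1.2, -1.1], [1.7, -0.6], [-0.3, -0.4], [-0.6, -0.9], [0.2, -0.4]]
riser [ 0.57030233  0.14460954 -0.18071541] -10.354230556932649
[[-0.6, 0.1], [0.1, 0.1], [-1.7, 0.1], [0.7, 0.4], [-0.2, -0.6], [1.2, -0.4], [0.1, 0.3]]
riser [ 0.57333714  0.14497982 -0.18292953] -10.481089751672892
[[-1.2, -0.5], [1.9, 0.2], [-0.2, 0.1], [-0.4, -0.3], [0.4, 0.2]]
tongs [ 0.48537005 -0.3117193  -0.39463968] -22.611187943998672
[[0.4, -0.8], [0.7, -0.1], [-0.4, -1.3], [0.1, -0.1], [-0.3, -3.7], [0.7, -1.6]]
tongs [ 0.48300013 -0.31146789 -0.40781218] -23.365916983396627
[[-0.1, -0.1], [0.6, 0.6], [-0.5, -0.4]]
tongs [ 0.49179245 -0.31160805 -0.39109184] -22.40791176719915
[[-0.1, 1.5], [-0.4, -1.9], [0.5, 0.1]]
tips [ 0.60793316 -0.31758233  0.016     ] [ 0.56921064 -0.40682381  0.016     ] [ 0.5885719  -0.36220307  0.016     ] 0.09728039152037855
hinge [ 0.40462897 -0.2779803   0.024     ] -24.601835302199333 0.20230787021914823
tips [ 0.61783773 -0.3185464   0.016     ] [ 0.58160557 -0.40341793  0.016     ] [ 0.59972165 -0.36098216  0.016     ] 0.09228188219103306
hinge [ 0.40713406 -0.27927563  0.024     ] -22.989399196576606 0.20920309994118608
```

```bash
cat >> h.py <<'E'
RIS=np.array([.571,.145,np.radians(-10.4)])
def rw(x,y,z=0): return body(RIS,[[x,y,z]])[0]
def plan(pos,yaw=None,verbose=True):
    """shift (units of 40mm) in tool axes and tool rot vector from measured pose to target (tool down, yaw)"""
    from workcell import bot
    from scipy.spatial.transform import Rotation as Ro
    o=bot.get_obs(); R=Ro.from_euler("xyz",o["tcp_rot"],degrees=True)
    d=R.inv().apply(np.array(pos)-o["ee_pos"])/.04
    out="t %.2f pos %s rot %s q %s F %s op %.4f | shift %s"%(o["time"],o["ee_pos"].round(4),o["tcp_rot"].round(1),o["q"].round(1),o["wrist_force"].round(1),o["opening"],d.round(3))
    if yaw is not None: out+=" dr %s"%(R.inv()*Ro.from_euler("xyz",[180,0,yaw],degrees=True)).as_rotvec().round(4)
    print(out); return d
E
python3 -c "
from h import *
p=rw(-47,100,200);print(p);plan(p,169.6)"
```

```text
[0.54282406 0.25184155 0.2       ]
t 0.10 pos [0.1571 0.5269 0.2307] rot [-179.9    0.   163.4] q [73.4  5.  10.  95.1 -0.  90. ] F [ 0.9 -0.5  0.2] op 0.0854 | shift [-11.205  -3.833   0.771] dr [-1.200e-03 -1.000e-04 -1.083e-01]
```

Request:
{"method": "step_arm", "body": {"dr": [[0, 0, 0], [0, 0, -0.02], [0, 0, -0.04], [0, 0, -0.06], [0, 0, -0.08], [0, 0, -0.1], [0, 0, -0.108], [0, 0, -0.108]], "xyz": [[-0.6, -0.2, 0], [-1.6, -0.55, 0], [-2.7, -0.9, 0], [-3.8, -1.3, 0], [-4.9, -1.7, 0], [-6, -2.05, 0], [-7.1, -2.4, 0], [-8.2, -2.8, 0]], "gripper": [0, 0, 0, 0, 0, 0, 0, 0], "squeeze": 25}}

```text
time: 0.9
ee_pos: [0.4408, 0.3246, 0.231]
tcp_rot: [-180.0, -0.0, 169.6]
wrist_force: [-0.7, 0.6, 0.1]
opening: -0.0001
```

```bash
python3 -c "
from h import *
p=rw(-50,100,200);plan(p,169.6);plan(rw(-50,100,126))"
```

```text
t 0.90 pos [0.4408 0.3246 0.231 ] rot [-180.    -0.   169.6] q [36.4  4.6  9.7 95.1  0.  46.8] F [-0.7  0.6  0.1] op -0.0001 | shift [-2.763 -1.33   0.774] dr [-0.0002 -0.0003  0.0001]
t 0.90 pos [0.4408 0.3246 0.231 ] rot [-180.    -0.   169.6] q [36.4  4.6  9.7 95.1  0.  46.8] F [-0.7  0.6  0.1] op -0.0001 | shift [-2.764 -1.329  2.624]
```

Request:
{"method": "step_arm", "body": {"dr": [[0, 0, 0], [0, 0, 0], [0, 0, 0], [0, 0, 0], [0, 0, 0], [0, 0, 0], [0, 0, 0], [0, 0, 0]], "xyz": [[-0.9, -0.4, 0.2], [-1.9, -0.9, 0.5], [-2.76, -1.33, 1.0], [-2.76, -1.33, 1.7], [-2.76, -1.33, 2.3], [-2.76, -1.33, 2.62], [-2.76, -1.33, 2.62], [-2.76, -1.33, 2.62]], "gripper": [0, 0, 0, 0, 0, 0, 0, 0]}}

```text
time: 1.7
ee_pos: [0.5385, 0.254, 0.1274]
tcp_rot: [180.0, 0.0, 169.6]
wrist_force: [-1.2, 0.5, 0.8]
opening: -0.0001
```

Run:
```python
from h import *
from workcell import bot
import cv2
plan(rw(-50,100,126))
for n,(x,y,w,h,k) in {"scene":(300,130,120,110,6),"top":(120,130,130,90,6)}.items():
    p=bot.camera(n);im=p["image"][:,:,::-1].copy()
    cv2.imwrite(f"pics/{n}1.png",cv2.resize(im[y:y+h,x:x+w],None,fx=k,fy=k,interpolation=cv2.INTER_CUBIC))
```

```text
t 1.70 pos [0.5385 0.254  0.1274] rot [180.    0.  169.6] q [25.3 10.3  4.5 84.2 -0.  35.6] F [-1.2  0.5  0.8] op -0.0001 | shift [-0.042 -0.035  0.035]
```

View pics/scene1.png

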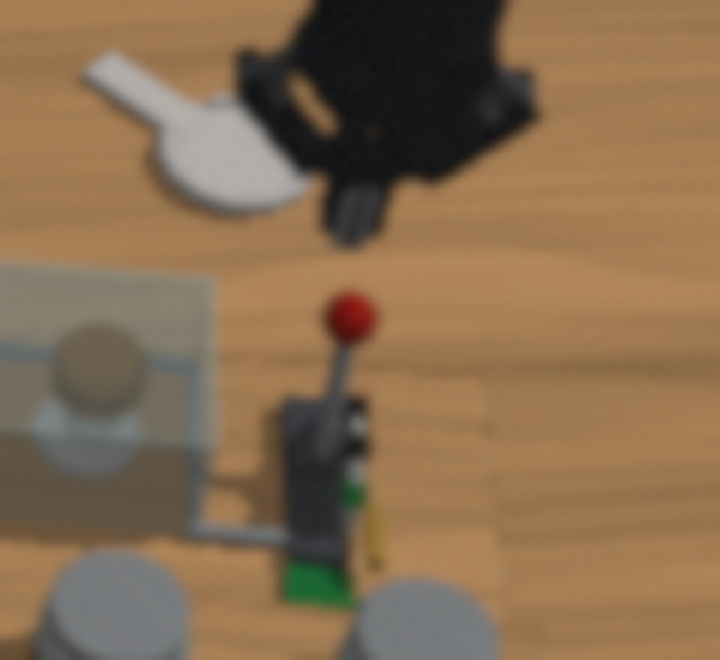

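View pics/top1.png

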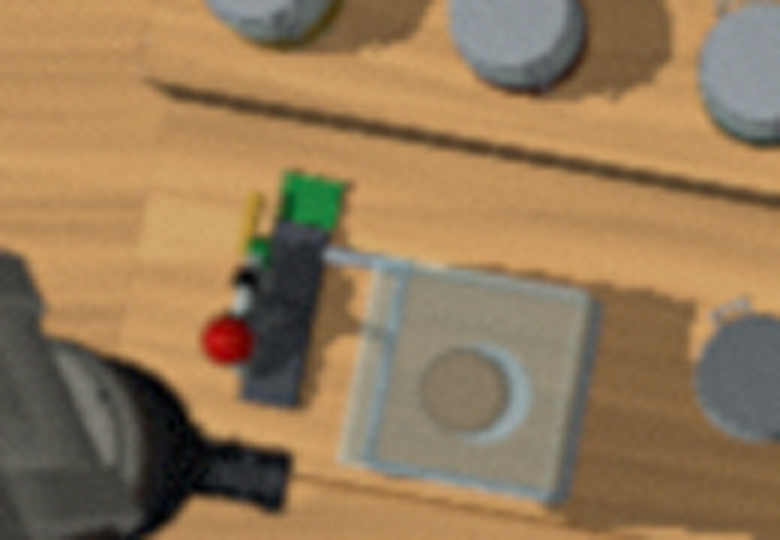

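Request:
{"method": "step_arm", "body": {"dr": [[0, 0, 0], [0, 0, 0], [0, 0, 0], [0, 0, 0], [0, 0, 0], [0, 0, 0], [0, 0, 0], [0, 0, 0]], "xyz": [[-0.25, 0, 0], [-0.5, 0, -0.01], [-0.7, 0, -0.03], [-0.9, 0, -0.05], [-1.1, 0, -0.07], [-1.3, 0, -0.07], [-1.5, 0, -0.05], [-1.7, 0, 0]], "gripper": [0, 0, 0, 0, 0, 0, 0, 0]}}

```text
time: 2.6
ee_pos: [0.6063, 0.2412, 0.1263]
tcp_rot: [180.0, 0.0, 169.6]
wrist_force: [0.4, -0.4, 0.8]
opening: -0.0
```

Run:
```python
from h import *
plan(rw(18,100,126))
```

```text
t 2.60 pos [0.6063 0.2412 0.1263] rot [180.    0.  169.6] q [21.7 18.4 14.  85.7 -0.  32.1] F [ 0.4 -0.4  0.8] op -0.0000 | shift [-0.017 -0.026  0.008]
```

Request:
{"method": "step_arm", "body": {"dr": [[0, 0, 0], [0, 0, 0], [0, 0, 0], [0, 0, 0], [0, 0, 0], [0, 0, 0], [0, 0, 0], [0, 0, 0]], "xyz": [[-0.15, 0, 0.03], [-0.3, 0, 0.08], [-0.45, 0, 0.14], [-0.6, 0, 0.23], [-0.73, 0, 0.3], [-0.85, 0, 0.39], [-0.93, 0, 0.45], [-0.93, 0, 0.45]], "gripper": [0, 0, 0, 0, 0, 0, 0, 0]}}

```text
time: 3.4
ee_pos: [0.6421, 0.2344, 0.1077]
tcp_rot: [-180.0, -0.0, 169.6]
wrist_force: [0.4, 0.4, 0.4]
opening: -0.0003
```

```bash
cat > snap.py <<'E'
import sys,cv2,pickle
from workcell import bot
def snap(tag,spec):
    for n,(x,y,w,h,k) in spec.items():
        p=bot.camera(n);pickle.dump(p,open(f"{n}_{tag}.pkl","wb"))
        cv2.imwrite(f"pics/{n}_{tag}.png",cv2.resize(p["image"][y:y+h,x:x+w,::-1],None,fx=k,fy=k,interpolation=cv2.INTER_CUBIC))
E
python3 - <<'E'
from h import *
from snap import snap
plan(rw(55,100,108))
snap("2",{"scene":(270,120,130,120,6),"top":(120,130,130,90,6)})
E
```

```text
t 3.40 pos [0.6421 0.2344 0.1077] rot [-180.    -0.   169.6] q [20.1 23.  17.9 85.  -0.  30.5] F [0.4 0.4 0.4] op -0.0003 | shift [-0.029 -0.02  -0.007]
```

View pics/scene_2.png

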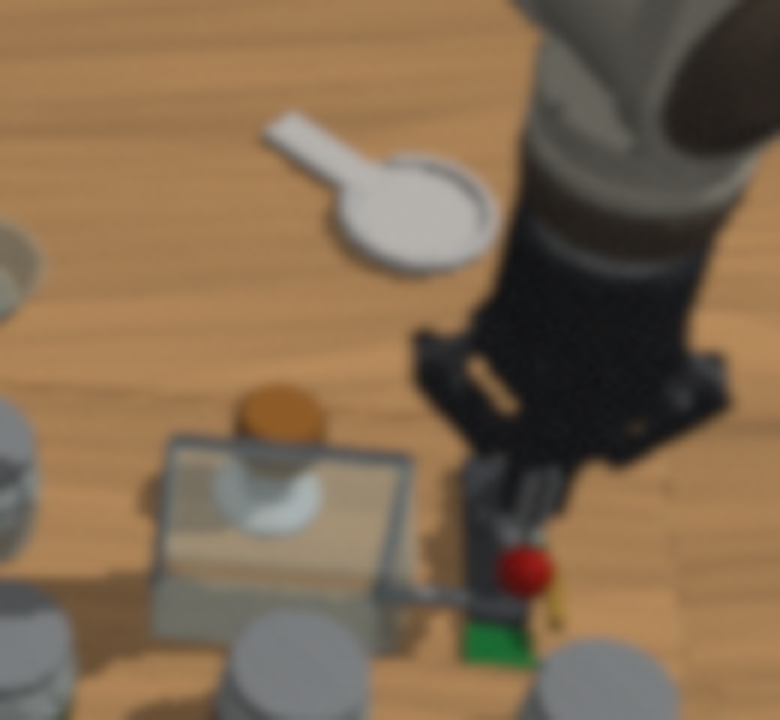

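View pics/top_2.png

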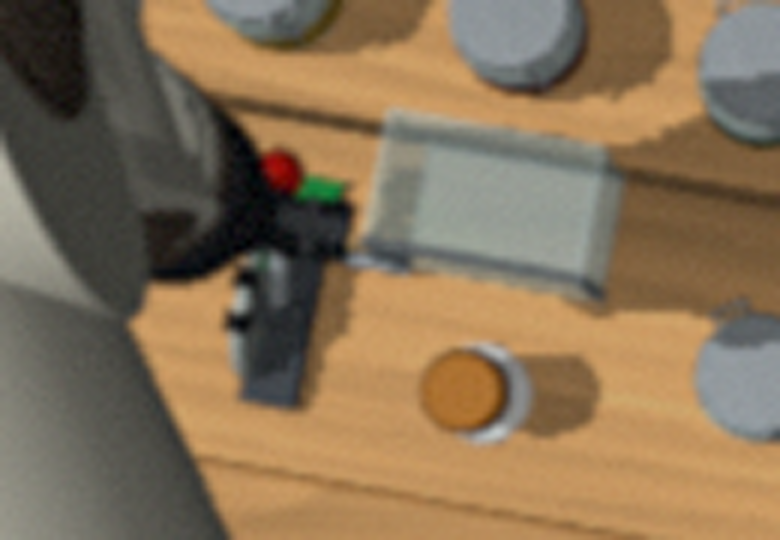

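Run:
```python
from h import *
T=load("top_2");S=load("scene_2")
for th in (1.0,1.1,1.2,1.25):
    f=th-.25;X=rw(20+75*np.sin(f),100,60+75*np.cos(f))
    print(th,proj(T,X),proj(S,X))
print(px([[281,172]],120,130,6),px([[525,570]],270,120,6))
b=px([[465,390]],120,130,6)[0];print("biscuit top",ray(T,b,.096))
b=px([[281,413]],270,120,6)[0];print(ray(S,b,.096)); print(rw(0,0,96), proj(T,rw(0,0,96)),proj(S,rw(0,0,96)))
```

```text
1.0 [[164.50960884 161.29302008]] [[358.16044264 208.35686569]]
1.1 [[165.39209576 159.69961512]] [[357.85944576 211.38901335]]
1.2 [[166.27021646 158.35251089]] [[357.51052289 214.35880959]]
1.25 [[166.70456058 157.77473802]] [[357.31942991 215.80923068]]
[[166.41666667 158.25      ]] [[357.08333333 214.58333333]]
biscuit top [0.5695223  0.14444501 0.096     ]
[0.57186473 0.1444452  0.096     ]
[0.571 0.145 0.096] [[196.88652516 194.04651876]] [[316.57150514 188.15309002]]
```

Request:
{"method": "step_arm", "body": {"dr": [[0, 0, 0], [0, 0, 0], [0, 0, 0], [0, 0, 0], [0, 0, 0.05], [0, 0, 0.1], [0, 0, 0.15], [0, 0, 0.2]], "xyz": [[0.2, 0, -0.1], [0.4, 0, -0.7], [0.6, 0, -1.6], [0.7, -0.5, -2.4], [0.8, -1.3, -2.8], [1.0, -2.3, -2.8], [1.2, -3.4, -2.8], [1.4, -4.6, -2.8]], "gripper": [0, 0, 0, 0, 0, 0.3, 0.6, 0.8]}}

```text
time: 4.3
ee_pos: [0.5523, 0.0632, 0.2212]
tcp_rot: [180.0, 0.1, 158.1]
wrist_force: [0.1, -0.4, 1.4]
opening: 0.043
```

Run:
```python
from h import *
plan([.484,-.312,.14],156.5)
```

```text
t 4.30 pos [0.5523 0.0632 0.2212] rot [1.800e+02 1.000e-01 1.581e+02] q [ 6.5  5.5  9.5 93.9  0.  28.4] F [ 0.1 -0.4  1.4] op 0.0430 | shift [-1.916 -9.339  2.026] dr [0.0006 0.001  0.0276]
```

Request:
{"method": "step_arm", "body": {"dr": [[0, 0, 0], [0, 0, 0.01], [0, 0, 0.02], [0, 0, 0.027], [0, 0, 0.027], [0, 0, 0.027], [0, 0, 0.027], [0, 0, 0.027]], "xyz": [[-0.25, -1.2, 0], [-0.5, -2.4, 0], [-0.75, -3.6, 0], [-1.0, -4.8, 0.1], [-1.25, -6.0, 0.3], [-1.5, -7.2, 0.6], [-1.7, -8.4, 1.0], [-1.92, -9.34, 1.4]], "gripper": [0.8, 0.8, 0.8, 0.8, 0.8, 0.8, 0.8, 0.8]}}

```text
time: 5.1
ee_pos: [0.4846, -0.3133, 0.1651]
tcp_rot: [-180.0, 0.1, 156.5]
wrist_force: [1.0, 1.5, 0.6]
opening: 0.0682
```

Run:
```python
from h import *
from snap import snap
plan([.484,-.312,.1],156.5)
snap("3",{"scene":(90,130,110,110,6),"top":(300,150,120,110,6)})
```

```text
t 5.10 pos [ 0.4846 -0.3133  0.1651] rot [-1.800e+02  1.000e-01  1.565e+02] q [-32.9   7.7   5.7  87.9  -0.   -9.4] F [1.  1.5 0.6] op 0.0682 | shift [0.029 0.025 1.627] dr [-0.0004  0.0018  0.0007]
```

View pics/scene_3.png

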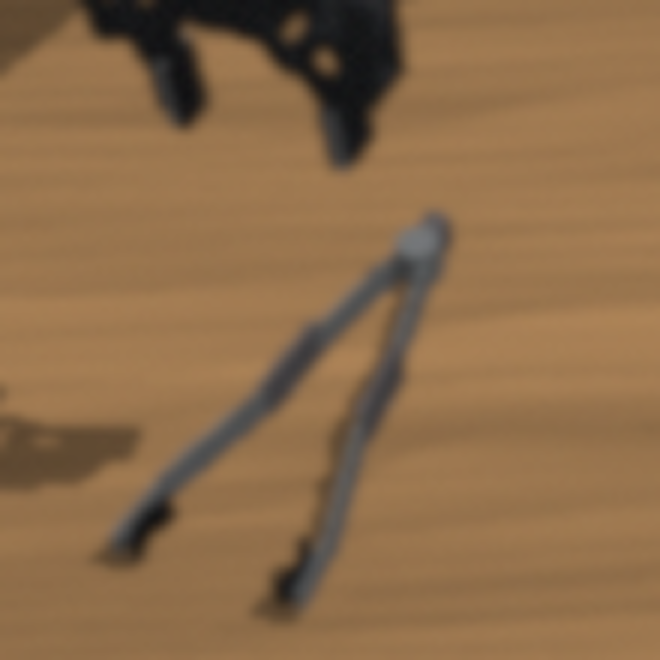

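View pics/top_3.png

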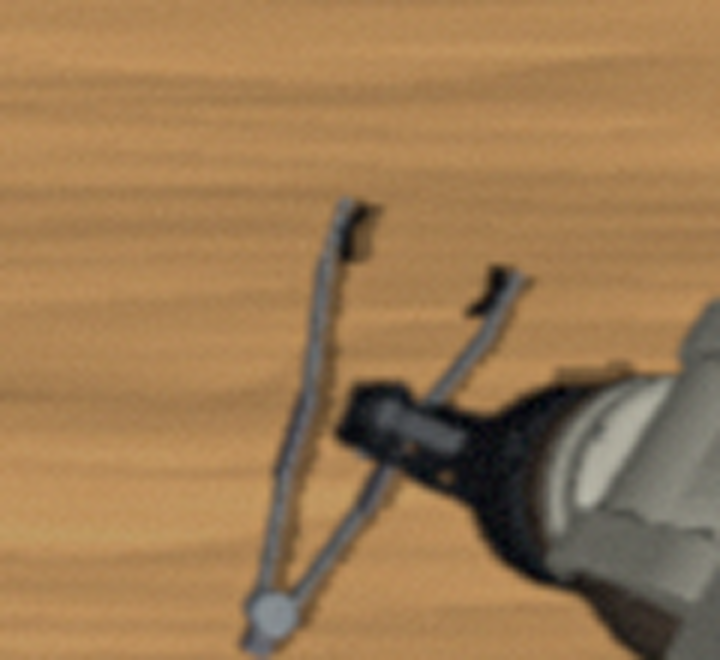

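Request:
{"method": "step_arm", "body": {"dr": [[0, 0, 0], [0, 0, 0], [0, 0, 0], [0, 0, 0], [0, 0, 0], [0, 0, 0], [0, 0, 0], [0, 0, 0]], "xyz": [[0, 0, 0.5], [0, 0.02, 1.3], [0, 0.02, 2.1], [0, 0.02, 2.8], [0, 0.02, 3.2], [0, 0.02, 3.4], [0, 0.02, 3.4], [0, 0.02, 3.4]], "gripper": [0.8, 0.8, 0.8, 0.8, 0.8, 0.8, 0.8, 0.8]}}

```text
time: 6.0
ee_pos: [0.4865, -0.3107, 0.0299]
tcp_rot: [-180.0, 0.1, 156.6]
wrist_force: [-0.9, -0.0, 0.1]
opening: 0.0686
```

Run:
```python
from h import *
from snap import snap
plan([.484,-.312,.005],156.5)
snap("4",{"scene":(90,130,110,110,6)})
```

```text
t 6.00 pos [ 0.4865 -0.3107  0.0299] rot [-1.800e+02  1.000e-01  1.566e+02] q [-32.6   9.5  -7.3  73.1   0.   -9.2] F [-0.9 -0.   0.1] op 0.0686 | shift [ 0.045 -0.056  0.621] dr [-0.0002  0.0016  0.0018]
```

View pics/scene_4.png

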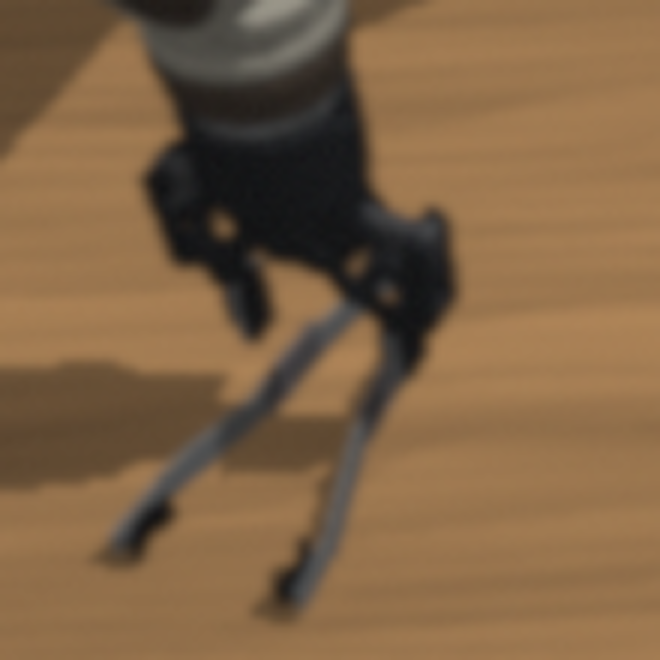

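Run:
```python
from h import *
S=load("scene_4");k=lambda a:px([a],90,130,6)[0]
print(proj(S,[.4865,-.3107,.033]), k([330,348]))
for a in([253,330],[408,365],[330,348]): print("finger",ray(S,k(a),.033))
for a in([395,372],[372,422],[320,328],[265,400],[338,381]): print("rest",ray(S,k(a),.024))
from workcell import bot
o=bot.get_obs();print(o["ee_pos"],o["time"])
p=bot.camera("scene")
for n in("tongs","tong_left","tong_right","tong_rests"):
    for r in bot.regions_of(p,n)[:2]:
        print(n,r["p"],r["box"])
p=bot.camera("top")
```

```text
[[145.44703028 189.01520051]] [144.58333333 187.58333333]
finger [ 0.46736288 -0.34980123  0.033     ]
finger [ 0.49403661 -0.27712637  0.033     ]
finger [ 0.48105955 -0.31348097  0.033     ]
rest [ 0.49002993 -0.28469586  0.024     ]
rest [ 0.51934152 -0.29318637  0.024     ]
rest [ 0.46024185 -0.32132471  0.024     ]
rest [ 0.50268036 -0.34273427  0.024     ]
rest [ 0.49361666 -0.31043374  0.024     ]
[ 0.4866671  -0.31088302  0.03007538] 6.05
tongs 0.97 [132.2, 204.0, 47.5, 51.4]
tong_left 0.71 [145.2, 211.5, 17.4, 37.4]
tong_right 0.76 [129.8, 203.1, 43.7, 43.6]
tong_rests 0.57 [132.1, 205.7, 45.1, 52.5]
```

Request:
{"method": "step_arm", "body": {"dr": [[0, 0, 0], [0, 0, 0], [0, 0, 0], [0, 0, 0], [0, 0, 0], [0, 0, 0], [0, 0, 0], [0, 0, 0]], "xyz": [[0, 0, 0.15], [0, 0, 0.35], [0, 0, 0.5], [0, 0, 0.6], [0, 0, 0.65], [0, 0, 0.65], [0, 0, 0.65], [0, 0, 0.65]], "gripper": [0.8, 0.8, 0.8, 0.8, 0.8, 0.75, 0.7, 0.66], "squeeze": 20}}

```text
time: 7.15
ee_pos: [0.4861, -0.3109, 0.0028]
tcp_rot: [-180.0, 0.0, 156.6]
wrist_force: [-0.2, -0.2, 0.2]
opening: 0.0563
```

Run:
```python
from h import *
plan([.486,-.312,.005],156.5)
```

```text
t 7.15 pos [ 0.4861 -0.3109  0.0028] rot [-180.     0.   156.6] q [-32.6  10.5  -9.3  70.3  -0.   -9.2] F [-0.2 -0.2  0.2] op 0.0563 | shift [-0.008 -0.026 -0.054] dr [-0.0002  0.0006  0.0013]
```

Request:
{"method": "step_arm", "body": {"dr": [[0, 0, 0], [0, 0, 0], [0, 0, 0], [0, 0, 0], [0, 0, 0], [0, 0, 0], [0, 0, 0], [0, 0, 0]], "xyz": [[0, 0, 0.02], [0, 0, 0.04], [0, 0, 0.05], [0, 0, 0.05], [0, 0, 0.05], [0, 0, 0.05], [0, 0, 0.05], [0, 0, 0.05]], "gripper": [0.64, 0.62, 0.6, 0.58, 0.56, 0.54, 0.525, 0.525], "squeeze": 20}}

```text
time: 7.95
ee_pos: [0.4866, -0.3111, 0.0019]
tcp_rot: [-180.0, 0.1, 156.6]
wrist_force: [-1.8, 0.8, 9.9]
opening: 0.0451
```

Run:
```python
from h import *
from snap import snap
plan([.486,-.312,.005],156.5)
snap("5",{"scene":(90,130,110,110,6),"top":(300,150,120,110,6)})
```

```text
t 7.95 pos [ 0.4866 -0.3111  0.0019] rot [-1.800e+02  1.000e-01  1.566e+02] q [-32.6  10.5  -9.3  70.1   0.   -9.2] F [-1.8  0.8  9.9] op 0.0451 | shift [ 0.004 -0.027 -0.077] dr [-0.0002  0.0021  0.0014]
```

View pics/scene_5.png

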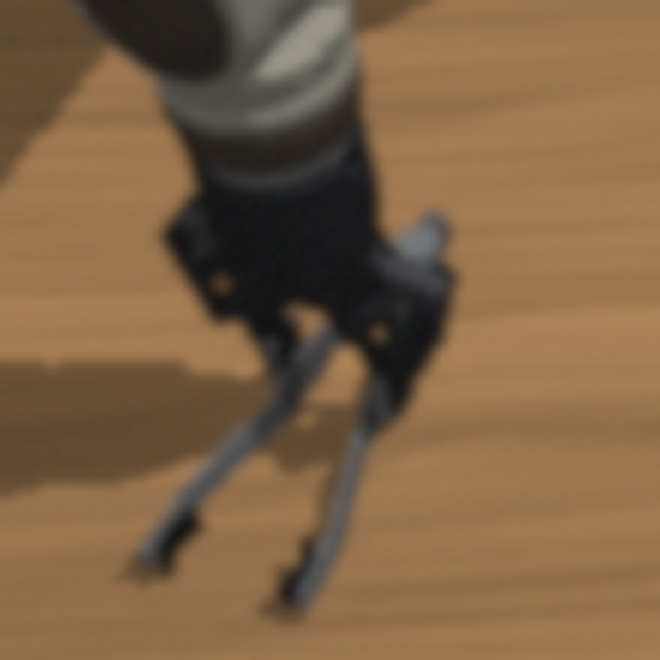

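View pics/top_5.png

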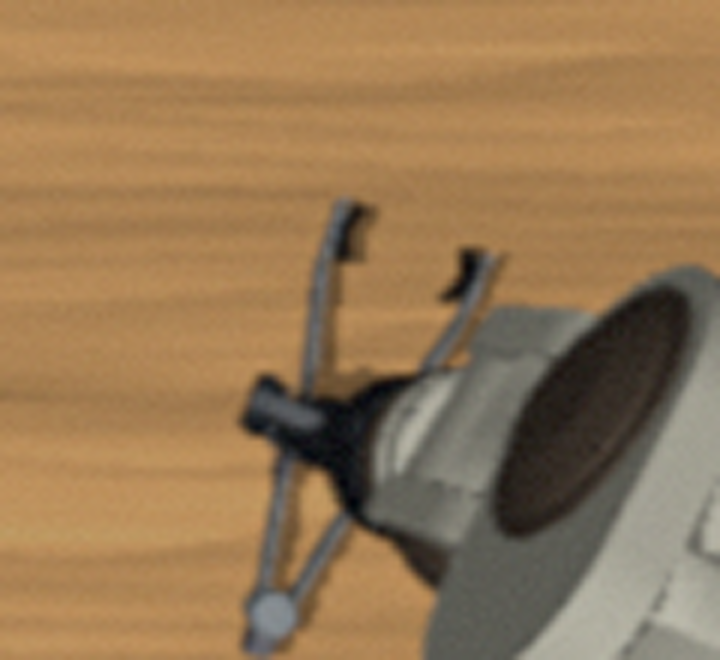

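Request:
{"method": "step_arm", "body": {"dr": [[0, 0, 0], [0, 0, 0], [0, 0, 0], [0, 0, 0], [0, 0, 0], [0, 0, 0], [0, 0, 0], [0, 0, 0]], "xyz": [[0, 0, -0.1], [0, 0, -0.25], [0, 0, -0.5], [0, 0, -0.85], [0, 0, -1.3], [0, 0, -1.8], [0, 0, -2.2], [0, 0, -2.4]], "gripper": [0.52, 0.52, 0.52, 0.52, 0.52, 0.52, 0.52, 0.52]}}

```text
time: 8.85
ee_pos: [0.4866, -0.3112, 0.0992]
tcp_rot: [-180.0, 0.2, 156.6]
wrist_force: [-0.1, 0.2, -0.8]
opening: 0.0446
```

Run:
```python
from h import *
from snap import snap
plan([.486,-.312,.105],156.5)
snap("6",{"scene":(90,120,110,120,6),"top":(300,140,130,120,6)})
```

```text
t 8.85 pos [ 0.4866 -0.3112  0.0992] rot [-180.     0.2  156.6] q [-32.6   8.   -1.2  80.6   0.   -9.2] F [-0.1  0.2 -0.8] op 0.0446 | shift [ 0.006 -0.026 -0.146] dr [-0.0004  0.0028  0.0013]
```

View pics/scene_6.png

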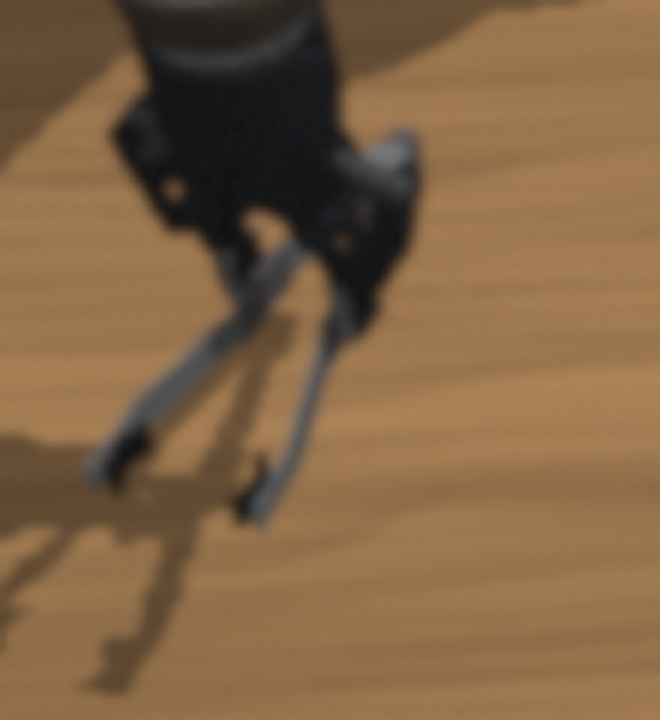

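View pics/top_6.png

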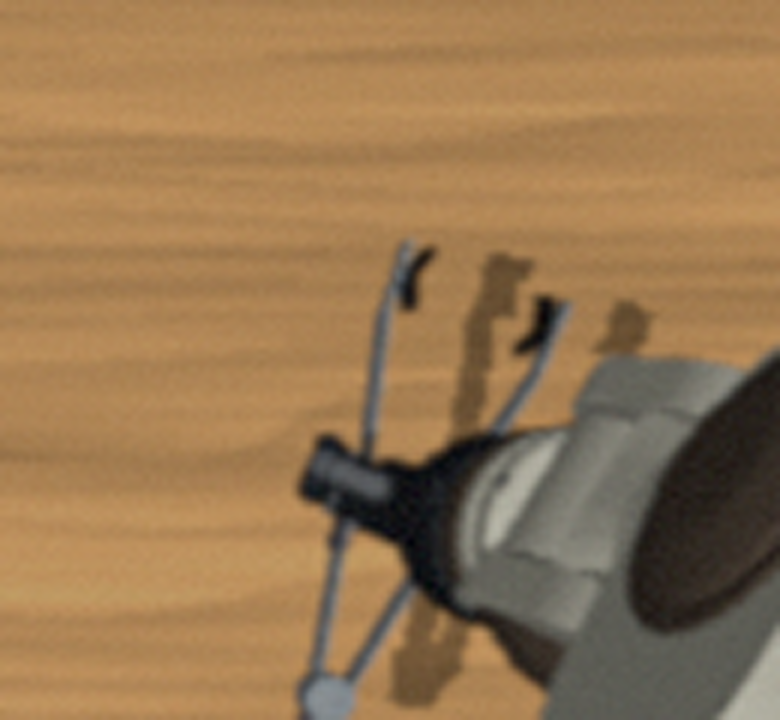

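```bash
cat >> h.py <<'E'
def tri(obs):
    f=lambda X: np.concatenate([(proj(c,X)[0]-uv) for c,uv in obs])
    r=least_squares(f,[.5,0,.1]); return r.x, np.abs(r.fun).max()
E
python3 - <<'E'
from h import *
T=load("top_6");S=load("scene_6")
t=lambda *a:px([a],300,140,6)[0]; s=lambda *a:px([a],90,120,6)[0]
P={}
for n,a,b in(("Lend",t(406,243),s(262,522)),("Rend",t(566,305),s(95,478)),("Ltip",t(420,275),s(250,497)),("Rtip",t(538,325),s(127,462)),("hinge",t(327,697),s(395,155))):
    P[n],r=tri([(T,a),(S,b)]);print(n,P[n].round(4),round(r,2))
m=(P["Lend"]+P["Rend"])/2;d=m-P["hinge"];print(np.degrees(np.arctan2(d[1],d[0])),np.degrees(np.arctan2(d[2],np.hypot(*d[:2]))),np.linalg.norm(d),m,(P["Ltip"]+P["Rtip"])/2)
e=P["Lend"]-P["Rend"];print(np.linalg.norm(e),np.degrees(np.arctan2(-e[0],e[1])),e)
E
```

```text
Lend [ 0.6083 -0.3182  0.1088] 0.29
Rend [ 0.5802 -0.3892  0.1095] 0.41
Ltip [ 0.5938 -0.3246  0.1079] 0.28
Rtip [ 0.5712 -0.3773  0.1079] 0.27
hinge [ 0.4063 -0.276   0.12  ] 0.43
-22.462855452277164 -3.0529702592044523 0.20360389995482256 [ 0.59421246 -0.35369367  0.1091535 ] [ 0.58252478 -0.35099046  0.10790164]
0.07628485955240645 -21.617231900182492 [ 0.02810271  0.07091701 -0.00062868]
```

Run:
```python
from h import *
plan(list(rw(-180,-1))[:2]+[.15],169.6)
```

```text
t 8.95 pos [ 0.4866 -0.3111  0.0982] rot [-1.800e+02  1.000e-01  1.566e+02] q [-32.6   8.   -1.3  80.5   0.   -9.2] F [ 0.3 -0.3 -1.6] op 0.0447 | shift [ 6.972 10.263 -1.315] dr [-0.0006  0.0024 -0.2273]
```

Request:
{"method": "step_arm", "body": {"dr": [[0, 0, 0], [0, 0, -0.01], [0, 0, -0.02], [0, 0, -0.04], [0, 0, -0.06], [0, 0, -0.08], [0, 0, -0.1], [0, 0, -0.12]], "xyz": [[0.1, 0.15, -0.1], [0.35, 0.5, -0.3], [0.7, 1.03, -0.55], [1.15, 1.7, -0.8], [1.67, 2.46, -1.0], [2.23, 3.28, -1.15], [2.8, 4.1, -1.25], [3.35, 4.93, -1.3]], "gripper": [0.52, 0.52, 0.52, 0.52, 0.52, 0.52, 0.52, 0.52]}}

```text
time: 9.75
ee_pos: [0.44, -0.0742, 0.1488]
tcp_rot: [180.0, 0.0, 163.5]
wrist_force: [1.0, 1.0, -1.4]
opening: 0.0445
```

Run:
```python
from h import *
plan(list(rw(-180,-1))[:2]+[.15],169.6)
```

```text
t 9.75 pos [ 0.44   -0.0742  0.1488] rot [180.    0.  163.5] q [ -9.6 -10.1 -13.6  86.5   0.    6.9] F [ 1.   1.  -1.4] op 0.0445 | shift [ 2.886  5.684 -0.028] dr [ 3.000e-04  1.000e-04 -1.058e-01]
```

Request:
{"method": "step_arm", "body": {"dr": [[0, 0, -0.02], [0, 0, -0.04], [0, 0, -0.06], [0, 0, -0.08], [0, 0, -0.095], [0, 0, -0.106], [0, 0, -0.106], [0, 0, -0.106]], "xyz": [[0.45, 0.9, 0], [0.9, 1.8, 0], [1.4, 2.7, 0], [1.85, 3.6, 0], [2.25, 4.4, 0], [2.6, 5.1, 0], [2.8, 5.5, 0], [2.88, 5.68, 0]], "gripper": [0.52, 0.52, 0.52, 0.52, 0.52, 0.52, 0.52, 0.52]}}

```text
time: 10.55
ee_pos: [0.3941, 0.1757, 0.1484]
tcp_rot: [-180.0, -0.0, 169.7]
wrist_force: [0.3, -0.9, -0.5]
opening: 0.0443
```

Run:
```python
from h import *
plan(list(rw(-180,-1))[:2]+[.073],169.6)
```

```text
t 10.55 pos [0.3941 0.1757 0.1484] rot [-180.    -0.   169.7] q [ 24.  -12.1 -15.3  86.8   0.   34.3] F [ 0.3 -0.9 -0.5] op 0.0443 | shift [0.011 0.017 1.885] dr [-0.     -0.0006  0.0017]
```

Request:
{"method": "step_arm", "body": {"dr": [[0, 0, 0], [0, 0, 0], [0, 0, 0], [0, 0, 0], [0, 0, 0], [0, 0, 0], [0, 0, 0], [0, 0, 0]], "xyz": [[0, 0, 0.1], [0, 0, 0.4], [0, 0, 0.8], [0, 0, 1.2], [0, 0, 1.55], [0, 0, 1.8], [0, 0, 1.88], [0, 0, 1.88]], "gripper": [0.52, 0.52, 0.52, 0.52, 0.52, 0.52, 0.52, 0.52]}}

```text
time: 11.35
ee_pos: [0.3956, 0.1738, 0.073]
tcp_rot: [-180.0, -0.0, 169.5]
wrist_force: [0.3, 0.1, -1.1]
opening: 0.0445
```

Run:
```python
from h import *
from snap import snap
plan(list(rw(-180,-1))[:2]+[.073],169.6)
snap("7",{"scene":(250,90,130,125,6),"top":(150,140,120,130,6)})
```

```text
t 11.35 pos [0.3956 0.1738 0.073 ] rot [-180.    -0.   169.5] q [ 23.7 -11.4 -23.1  78.4  -0.   34.2] F [ 0.3  0.1 -1.1] op 0.0445 | shift [ 0.056  0.058 -0.001] dr [-0.0003 -0.0004 -0.0017]
```

View pics/scene_7.png

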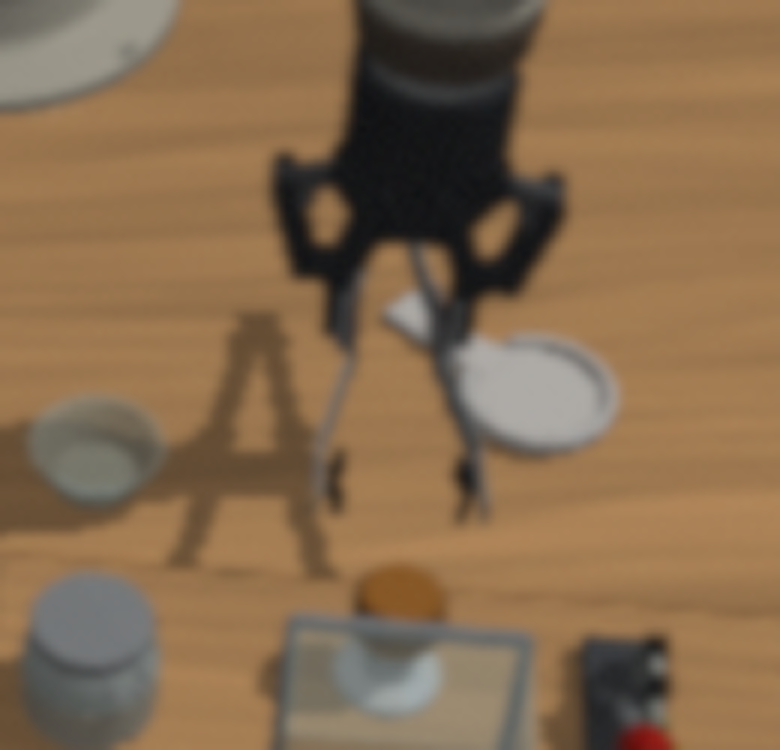

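View pics/top_7.png

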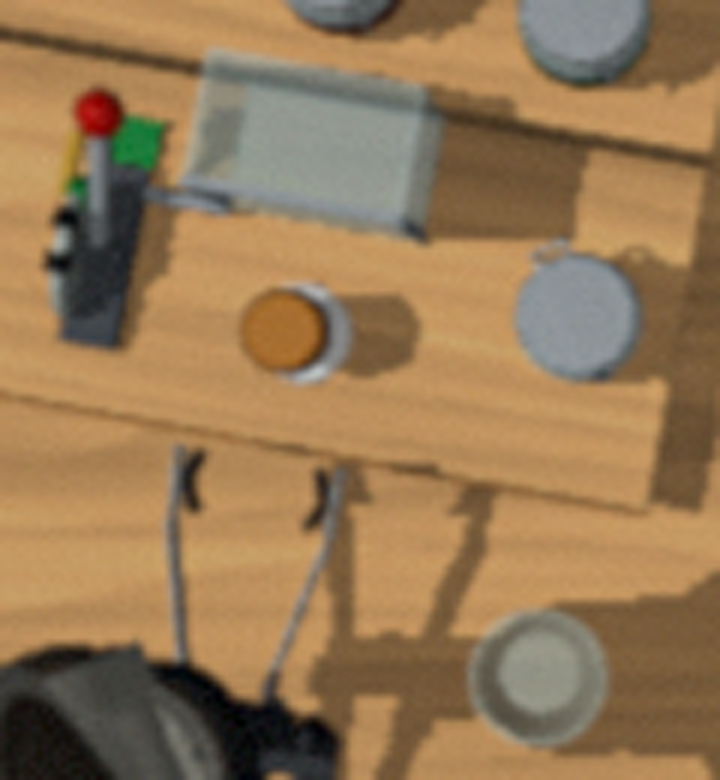

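Run:
```python
from h import *
T=load("top_7");S=load("scene_7")
t=lambda *a:px([a],150,140,6)[0]; s=lambda *a:px([a],250,90,6)[0]
P={}
for n,a,b in(("Lend",t(178,447),s(486,516)),("Rend",t(340,467),s(320,498)),("Ltip",t(193,482),s(467,480)),("Rtip",t(318,500),s(336,484)),("bisc",t(286,330),s(401,597))):
    P[n],r=tri([(T,a),(S,b)]);print(n,P[n].round(4),round(r,2))
m=(P["Ltip"]+P["Rtip"])/2;me=(P["Lend"]+P["Rend"])/2;tcp=np.array([.3956,.1738,.073])
a=np.radians(-10.5);f=np.array([np.cos(a),np.sin(a)]);l=np.array([-np.sin(a),np.cos(a)])
for n,v in(("tip",m),("end",me),("bisc",P["bisc"]),("bisc2",np.array([.571,.1447,.09]))):
    d=(v-tcp)[:2];print(n,v.round(4),"fwd",d@f,"left",d@l)
e=P["Lend"]-P["Rend"];print(np.degrees(np.arctan2(-e[0],e[1])))
```

```text
Lend [0.5157 0.1955 0.0802] 0.3
Rend [0.5068 0.1198 0.0882] 0.02
Ltip [0.4998 0.1879 0.0874] 0.07
Rtip [0.4913 0.1306 0.0801] 0.16
bisc [0.5698 0.1451 0.0909] 0.11
tip [0.4956 0.1592 0.0838] fwd 0.10094579800453977 left 0.003902587663873104
end [0.5112 0.1577 0.0842] fwd 0.11665387686059997 left 0.005197164972598484
bisc [0.5698 0.1451 0.0909] fwd 0.17650034075526985 left 0.003555451875556122
bisc2 [0.571  0.1447 0.09  ] fwd 0.17776596457853908 left 0.00335139336121156
-6.771995951997617
```

Request:
{"method": "step_arm", "body": {"dr": [[0, 0, 0], [0, 0, 0], [0, 0, 0], [0, 0, 0], [0, 0, 0], [0, 0, 0], [0, 0, 0], [0, 0, 0]], "xyz": [[-0.1, 0, 0], [-0.35, 0, 0], [-0.7, 0, 0], [-1.05, 0, 0], [-1.3, 0, 0], [-1.45, 0, 0], [-1.5, 0, 0], [-1.5, 0, 0]], "gripper": [0.52, 0.52, 0.52, 0.52, 0.52, 0.52, 0.52, 0.52]}}

```text
time: 12.25
ee_pos: [0.4547, 0.1631, 0.0731]
tcp_rot: [-180.0, -0.0, 169.5]
wrist_force: [-0.3, -0.5, -1.4]
opening: 0.0441
```

Run:
```python
from h import *
from snap import snap
plan(list(rw(-105,0))[:2]+[.073],169.6)
snap("8",{"scene":(250,120,130,100,6),"top":(150,140,120,100,6)})
```

```text
t 12.25 pos [0.4547 0.1631 0.0731] rot [-180.    -0.   169.5] q [ 19.7  -4.2 -16.7  77.6   0.   30.2] F [-0.3 -0.5 -1.4] op 0.0441 | shift [-0.316  0.081  0.001] dr [-0.0003 -0.0006 -0.0016]
```

View pics/scene_8.png

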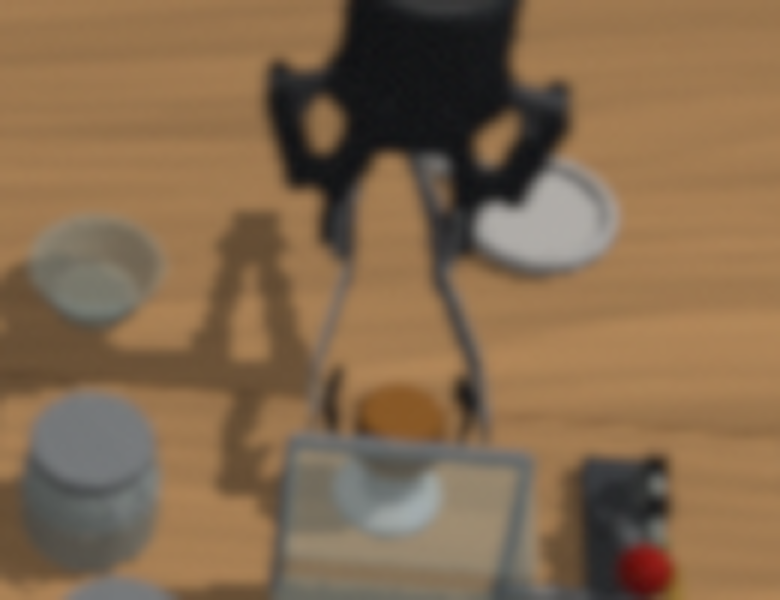

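View pics/top_8.png

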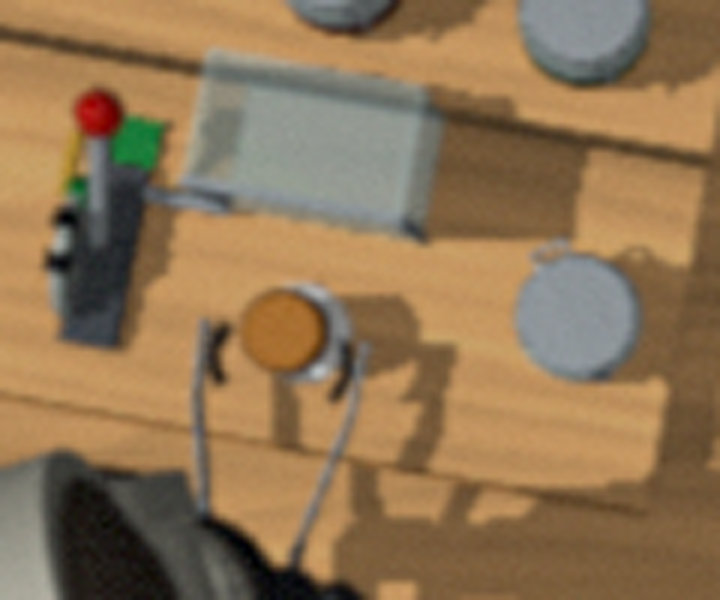

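Request:
{"method": "step_arm", "body": {"dr": [[0, 0, 0], [0, 0, 0], [0, 0, 0], [0, 0, 0], [0, 0, 0], [0, 0, 0], [0, 0, 0], [0, 0, 0]], "xyz": [[-0.1, 0, 0], [-0.22, 0, 0], [-0.33, 0, 0], [-0.38, 0, 0], [-0.38, 0, 0], [-0.38, 0, 0], [-0.38, 0, 0], [-0.38, 0, 0]], "gripper": [0.52, 0.52, 0.52, 0.52, 0.51, 0.5, 0.49, 0.48]}}

```text
time: 13.15
ee_pos: [0.4695, 0.1605, 0.0733]
tcp_rot: [180.0, 0.0, 169.5]
wrist_force: [-0.9, -0.2, -0.4]
opening: 0.0411
```

Run:
```python
from h import *
from snap import snap
plan(list(rw(-105,0))[:2]+[.073],169.6)
snap("9",{"scene":(250,120,130,100,6),"top":(150,140,120,100,6)})
```

```text
t 13.15 pos [0.4695 0.1605 0.0733] rot [180.    0.  169.5] q [ 18.9  -2.5 -15.   77.5   0.   29.3] F [-0.9 -0.2 -0.4] op 0.0411 | shift [0.06  0.078 0.008] dr [ 0.      0.     -0.0012]
```

View pics/top_9.png

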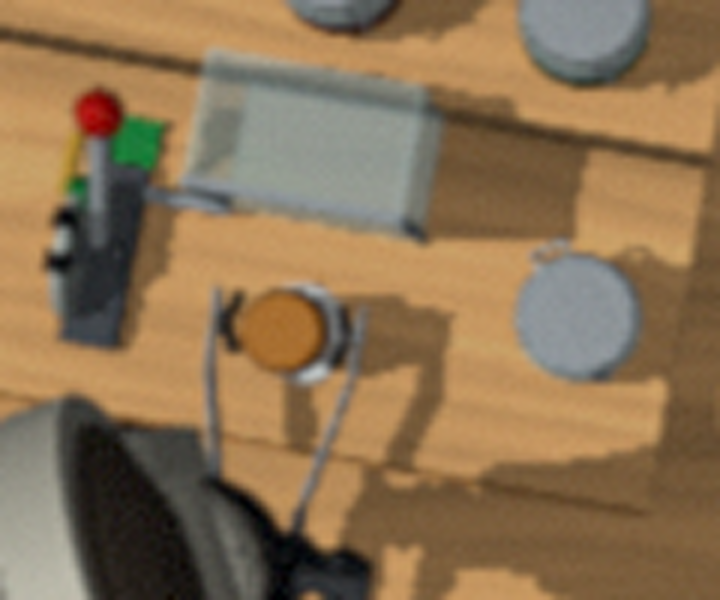

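View pics/scene_9.png

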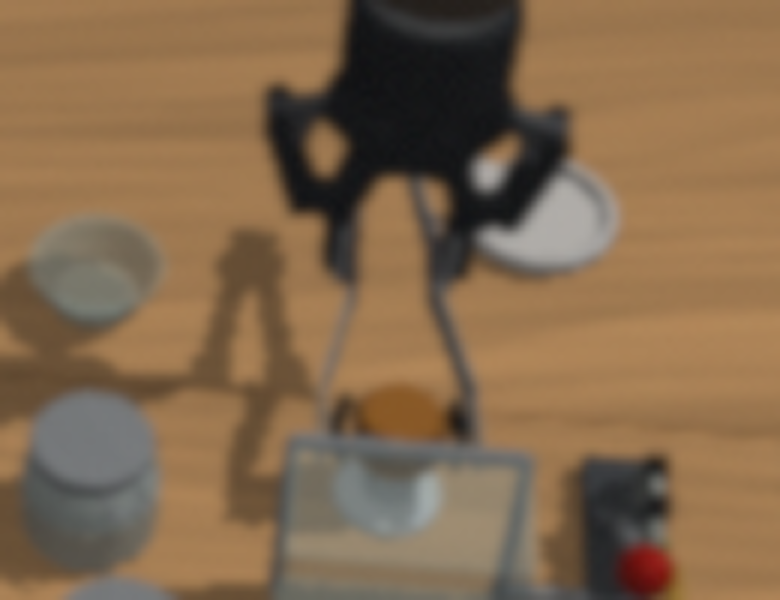

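Request:
{"method": "step_arm", "body": {"dr": [[0, 0, 0], [0, 0, 0], [0, 0, 0], [0, 0, 0], [0, 0, 0], [0, 0, 0], [0, 0, 0], [0, 0, 0]], "xyz": [[0, 0.03, 0], [0, 0.03, 0], [0, 0.03, 0], [0, 0.03, 0], [0, 0.03, 0], [0, 0.03, 0], [0, 0.03, 0], [0, 0.03, 0]], "gripper": [0.475, 0.465, 0.455, 0.445, 0.435, 0.425, 0.41, 0.39], "squeeze": 30}}

```text
time: 14.05
ee_pos: [0.4699, 0.1616, 0.0733]
tcp_rot: [180.0, 0.0, 169.5]
wrist_force: [0.1, 0.2, -0.1]
opening: 0.0354
```

Request:
{"method": "step_arm", "body": {"dr": [[0, 0, 0], [0, 0, 0], [0, 0, 0], [0, 0, 0], [0, 0, 0], [0, 0, 0], [0, 0, 0], [0, 0, 0]], "xyz": [[0, 0, 0], [0, 0, 0], [0, 0, 0], [0, 0, 0], [0, 0, 0], [0, 0, 0], [0, 0, 0], [0, 0, 0]], "gripper": [0.38, 0.37, 0.36, 0.36, 0.36, 0.36, 0.36, 0.36]}}

```text
time: 14.85
ee_pos: [0.4699, 0.1616, 0.0733]
tcp_rot: [180.0, 0.0, 169.5]
wrist_force: [0.2, 1.2, -1.2]
opening: 0.036
```

Run:
```python
from h import *
from snap import snap
plan(list(rw(-105,0))[:2]+[.073],169.6)
snap("10",{"scene":(250,120,130,100,6),"top":(150,140,120,100,6)})
```

```text
t 14.85 pos [0.4699 0.1616 0.0733] rot [180.    0.  169.5] q [ 19.   -2.4 -14.9  77.5   0.   29.5] F [ 0.2  1.2 -1.2] op 0.0360 | shift [0.063 0.048 0.008] dr [ 0.      0.0001 -0.0013]
```

View pics/top_10.png

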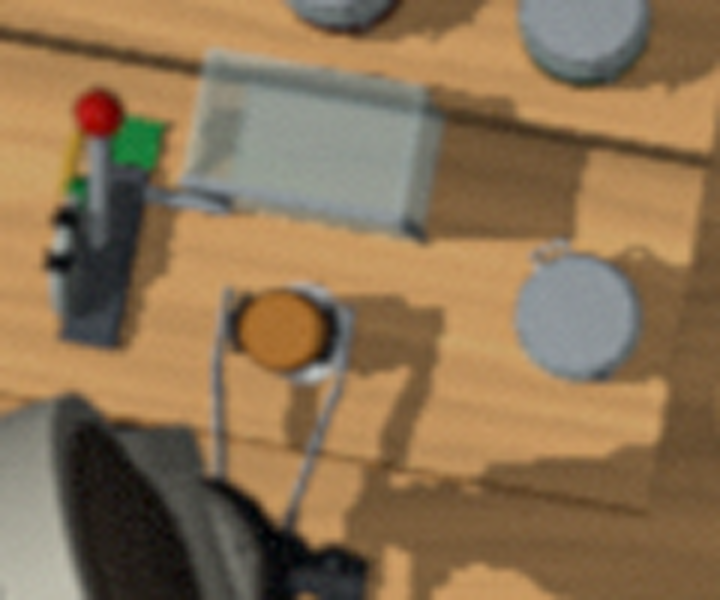

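View pics/scene_10.png

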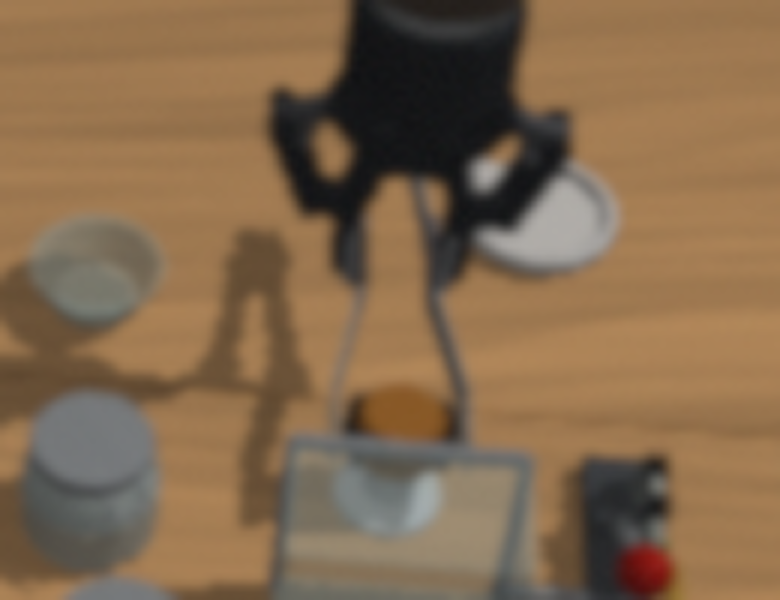

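Request:
{"method": "step_arm", "body": {"dr": [[0, 0, 0], [0, 0, 0], [0, 0, 0], [0, 0, 0], [0, 0, 0], [0, 0, 0], [0, 0, 0], [0, 0, 0]], "xyz": [[0, 0, -0.05], [0, 0, -0.2], [0, 0, -0.45], [0, 0, -0.8], [0, 0, -1.2], [0, 0, -1.6], [0, 0, -2.0], [0, 0, -2.3]], "gripper": [0.33, 0.32, 0.32, 0.32, 0.32, 0.32, 0.32, 0.32], "squeeze": 30}}

```text
time: 15.75
ee_pos: [0.4702, 0.1617, 0.1676]
tcp_rot: [179.9, 0.1, 169.5]
wrist_force: [-0.8, 0.7, -1.6]
opening: 0.0355
```

Run:
```python
from h import *
from snap import snap
plan(list(rw(-105,0))[:2]+[.173],169.6)
snap("11",{"scene":(250,90,130,120,6),"top":(140,130,130,110,6)})
```

```text
t 15.75 pos [0.4702 0.1617 0.1676] rot [1.799e+02 1.000e-01 1.695e+02] q [19.  -3.2 -5.2 87.8  0.  29.5] F [-0.8  0.7 -1.6] op 0.0355 | shift [ 0.07   0.043 -0.136] dr [ 0.0009  0.0016 -0.0013]
```

View pics/top_11.png

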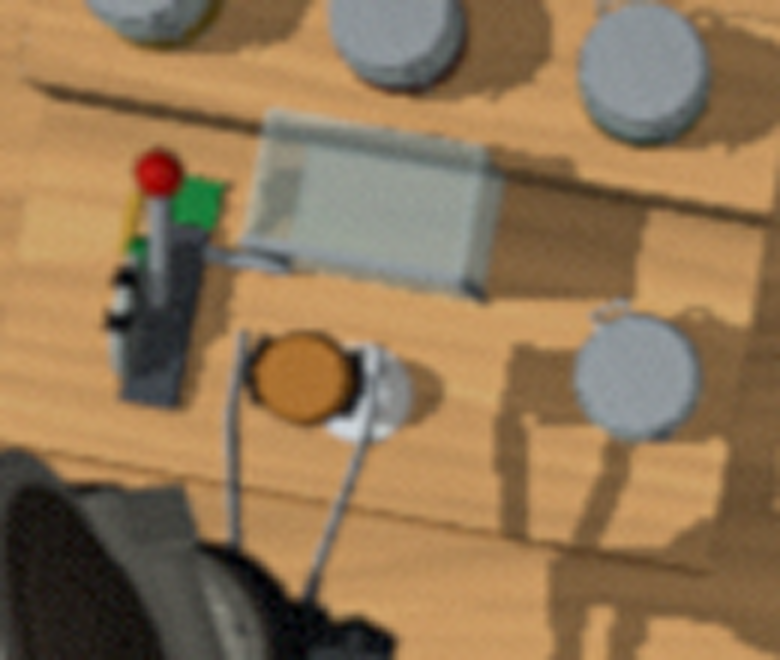

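View pics/scene_11.png

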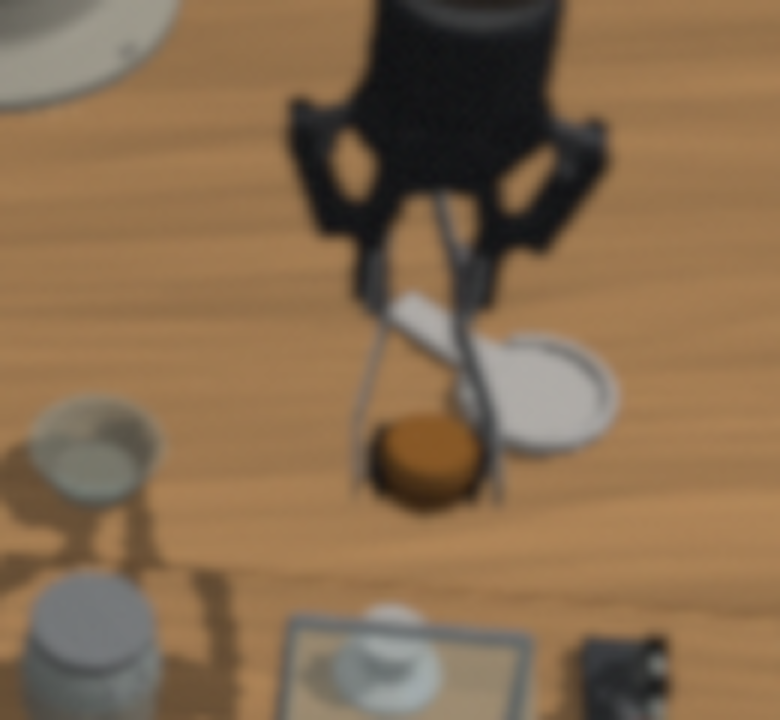

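Run:
```python
from h import *
T=load("top_11");S=load("scene_11")
print(tri([(T,px([[302,377]],140,130,6)[0]),(S,px([[433,447]],250,90,6)[0])]))
```

```text
(array([0.57080808, 0.14749778, 0.18537135]), np.float64(0.004274333342436876))
```

Request:
{"method": "step_arm", "body": {"dr": [[0, 0, 0], [0, 0, 0], [0, 0, 0], [0, 0, 0], [0, 0, 0], [0, 0, 0], [0, 0, 0], [0, 0, 0]], "xyz": [[0, 0, 0], [0, 0, 0], [0, 0, 0], [0, 0, 0], [0, 0, 0], [0, 0, 0], [0, 0, 0], [0, 0, 0]], "gripper": [0.32, 0.32, 0.32, 0.32, 0.32, 0.32, 0.32, 0.32]}}

```text
time: 16.65
ee_pos: [0.4698, 0.1616, 0.1653]
tcp_rot: [180.0, 0.0, 169.5]
wrist_force: [0.6, 0.2, -0.8]
opening: 0.0355
```

Run:
```python
from h import *
from snap import snap
plan(list(rw(-105,0))[:2]+[.173],169.6)
snap("12",{"scene":(220,90,170,145,4),"top":(130,100,170,150,4)})
```

```text
t 16.65 pos [0.4698 0.1616 0.1653] rot [180.    0.  169.5] q [19.  -3.1 -5.5 87.7 -0.  29.5] F [ 0.6  0.2 -0.8] op 0.0355 | shift [ 0.063  0.048 -0.193] dr [ 0.      0.     -0.0013]
```

View pics/scene_12.png

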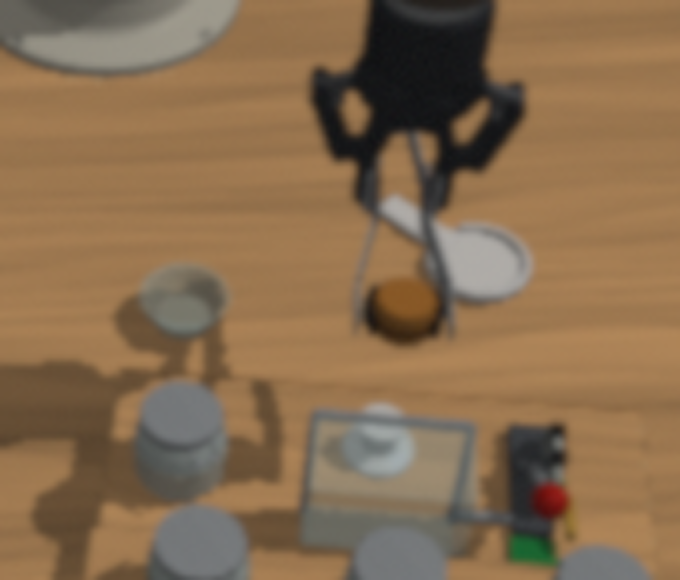

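View pics/top_12.png

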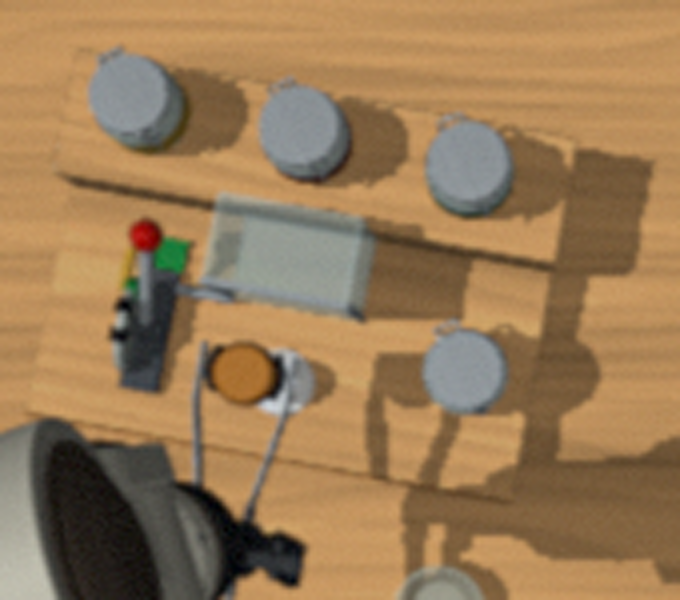

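```bash
python3 -c "
from workcell import bot
print(bot.job_done()); o=bot.get_obs(); print(o['time'],o['ee_pos'],o['opening'])"
```

```text
the job is handed in; nothing more can be done
None
the job is handed in; nothing more can be done
```

I finished the job and handed it in at about 16.8 s of the 64 s allowed. The hand-in reported no verdict.

- **Lever and cover:** I pushed the red knob with the closed fingers to the green-marked notch. The knob then lay within half a pixel of where value 1.2 should put it, in both cameras. The cover stands open.
- **Tongs:** I picked them up by the finger rests and carried them at about 44.5 mm over the rests. The fingertips pressed on the work surface with about 10 N during the pick-up.
- **Biscuit:** I closed the tips on it, and the rests stopped at 36 mm as expected. The last height check put it about 9 cm above the stand. Pictures about a second apart show it still held between the tips. The gripper stayed about 10 cm from it.
- **Other things:** The jars look untouched in the last pictures. The spoon rest and pinch dish also look where they were; I judged this by eye and did not measure it.

The two cameras disagreed by about 3 mm along x. I averaged them, and re-measured the tips against the biscuit before closing.

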